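# Kit the push-out test tooling

### The arm

A 6-joint arm with a two-finger parallel gripper is mounted at the origin on a cart in front of the work surface, level with it; the furniture and walls round the work are solid. World frame = base frame: x ahead of the robot, y to its left, z up, the work surface at z = 0. Lengths are in m, angles in rad, forces in N, time in s.
With the tool pointing down it reaches from about 0.275 to 1 m from the base axis. Payload 8.4 kg.
Tool frame: the origin (TCP) lies at the very end of the fingers, on their centre line; the grasp point (between the pads) lies grip_point_offset behind it (grip_point_offset is the distance from the TCP to the grasp point, in m); z points along the fingers, y is the direction in which the jaws open and shut (so a half turn about z gives the same grasp; the last joint's range is limited). The gripper opens to 85 mm and grips with 20 to 120 N. Pads are 22 mm wide; open, the fingers measure 114 mm over their backs; the gripper's body (76 mm by 85 mm) begins 54 mm behind the grasp point. The pads swing forward as they close: fully open they stand 13 mm farther back than shut.
Start: joints at [1.341, 0.353, 1.633, -0, 1.155, -0.002], TCP at [0.141, 0.609, 0.231] pointing down, gripper open.
Joint ranges: [-2.63, 2.63], [-0.92, 2.1], [0.06, 2.66], [-1.3, 4.44], [0, 2.69], [-3.02, 3.02]. Speed limits (rad/s): [2.22, 2.22, 2.79, 3.14, 3.14, 3.14].

### API

Orientations are given as a unit quaternion [w, x, y, z].
In Python, from plant import get_obs, read_camera, calibration, finish_job, grip_point_offset gives the robot as it stands.
- The arm moves only by the tool drive_tool, never from a script. Its argument "motion" is a list of rows, each an object of numbers: "gripper": the gripper's target within -1 to 1 (fully open at 1, half-way at 0, shut at -1); "dx", "dy", "dz": the shift along the tool's x, y, z each as a share of 0.4 m, from -1 to 1; "wx", "wy", "wz": the turn, a rotation vector about the tool's x, y, z each as a share of pi/2 rad, from -1 to 1. A call has 1 to 20 rows; each row is the pose to reach, as a shift and turn from the pose commanded when the call began, along the tool's axes at that moment; what a row does not reach only later rows make up. A row lasts 1/10 s, in which the tool goes at most 50 mm and 8.59 degrees, less where a joint would pass 70% of its speed; a pose out of reach is approached as far as the arm can. A call with a number of a shift or a turn outside -1 to 1 is refused whole. A call with a gripper value outside its range is refused whole. The fingers move at their own pace and stop on an object; "force" is the grip in N (left out, the last holds). Time passes only in rows, so rows that repeat a pose let the fingers close. It gives the time, the measured TCP pose, the force and the opening at its end, in the units of the state.
- get_obs(): the state, without advancing time (a new reading comes with each control period).
- read_camera(name): name is "scene" or "top" or "wrist"; returns the picture (420x560x3 uint8, red, green, blue); there is no depth.
- calibration(name): a dict with "fx", "fy", "cx", "cy" (pixels), "k1" (the pictures are not rectified: a ray, as slopes to the right and down, at radius r is drawn at 1 + k1 r^2 times it, then the intrinsics apply), "view" (4x4, takes a point from world to camera coordinates); the wrist camera has in their place "T_tool_cam" (4x4, takes a point from camera to tool coordinates, whose origin is the TCP and whose axes are the flange's). Camera axes: x right, y down, z forward; pixel columns grow to the right and rows downward; lengths in m; the calibration is good to about 2 mm. A picture is of the moment at which its call begins: read the wrist's pose just before it. calibration takes no time and is no camera call.
- finish_job(): hands the job in, once; it reports no verdict.
The state is a dict: "time": time; "joints": joint angles; "qd": joint speeds; "effort": joint torques, N m; "position": TCP position; "eef_rot": TCP orientation; "force": force on the tool from outside, world axes, zero at the start; "ft_torque": the same for the moment, N m; "opening": opening from 0.0 (shut) to 1.0 (fully open).
Only numpy, scipy, OpenCV 4.12 (cv2) and the standard library are available. Lean on these libraries where they do the work, as an engineer would, in place of code of your own. Each camera call takes 0.05 s, during which the arm holds its last target. There are 200 camera calls.

### The job

Gather the push-out test kit into the grey kit tray: stand the V-block in the large four-sided nest, the stepped punch in the small square nest, and one plain steel sleeve in each of the two round nests, all upright and flat on the nest floors. Leave the flanged bush and the round vee anvil, which are not part of the kit, where they are.

Things in the scene. Friction and masses are not known exactly. Their poses are not given: they have to be found in the camera images.
- v_block_mid (a point): steel V-block, 46 mm along its x, 50 mm along its y, 40 mm tall, about 0.4 kg, with a V groove along the middle of its top. The groove runs along its x axis, so its two y sides (50 mm apart) are plain full faces to grip. It stands on its base, z up. Point at its centre, 20 mm above its underside.
- punch_mid (a point): stepped round steel punch standing upright on its flange, 62 mm tall, about 160 g: flange 32 mm diameter up to 9 mm, body 24 mm diameter from 9 to 43 mm, tip 16 mm diameter from 43 to 62 mm. Point on its axis, 31 mm above its underside; z up.
- sleeve_a_mid (a point): first of two: plain steel sleeve, a straight ring without flange, 36 mm outside diameter, 24 mm tall, bore about 24 mm, about 80 g, standing with its bore upright. Point at its centre, 12 mm above its underside; z up along the bore. The two plain sleeves are alike.
- sleeve_b_mid (a point): second of two: plain steel sleeve, a straight ring without flange, 36 mm outside diameter, 24 mm tall, bore about 24 mm, about 80 g, standing with its bore upright. Point at its centre, 12 mm above its underside; z up along the bore. The two plain sleeves are alike.
- flanged_bush_mid (a point): look-alike, not part of the kit: low steel bush with a flange round its foot, 50 mm across the flange, 42 mm above it, 14 mm tall. Point at its centre, 7 mm above its underside; z up.
- vee_anvil_mid (a point): look-alike, not part of the kit: round steel vee anvil, a 62 mm disc base 17 mm tall carrying a small V-notched head, 38 mm tall in all. Point on its axis, 19 mm above its underside; z up.
- nest_large_floor (a point): the large four-sided nest, for the V-block: black, fixed in one quarter of the grey kit tray; 64 mm along its x and 68 mm along its y inside the lips, lips 4 mm thick. The lips stand 5 mm above the nest's floor, 5 mm above the bench. Point: centre of the nest's floor; z up, x, y square to the tray.
- nest_small_floor (a point): the small square nest, for the punch: black, fixed in one quarter of the kit tray; 50 mm square inside the lips, lips 4 mm thick. The tray is fixed, 172 mm square, walls 12 mm high; its four nests stand two by two, 80 mm between centres, in any arrangement. The lips stand 5 mm above the nest's floor, 5 mm above the bench. Point: centre of the nest's floor; z up, x, y square to the tray.
- nest_round_a_floor (a point): first of two round nests, one for each plain sleeve, either way: black ring fixed in one quarter of the kit tray, 54 mm inside diameter, wall 4 mm thick. The lips stand 5 mm above the nest's floor, 5 mm above the bench. Point: centre of the nest's floor; z up, x, y square to the tray.
- nest_round_b_floor (a point): second of two round nests, one for each plain sleeve, either way: black ring fixed in one quarter of the kit tray, 54 mm inside diameter, wall 4 mm thick. The lips stand 5 mm above the nest's floor, 5 mm above the bench. Point: centre of the nest's floor; z up, x, y square to the tray. Beware the tall tester left of the tray (its front runs from x 0.57, y 0.0 to x 0.52, y 0.24; base 0.17 high): carry things past in front of it.

How it is judged:
At the end, for the whole second after the job is handed in: V-block in the large nest, punch in the small square nest, a plain sleeve in each round nest: upright (0.08 rad), seated on the nest floor (-4 to +3 mm), within 14 mm of its centre, released, at rest; flanged bush and vee anvil within 20 mm of where they stood (horizontal distance between v_block_mid and nest_large_floor below 0.014 m and z of v_block_mid in the frame of nest_large_floor between 0.016 and 0.023 m and angle between each of v_block_mid, punch_mid's own z axis and vertical below 0.08 rad and horizontal distance between punch_mid and nest_small_floor below 0.014 m and z of punch_mid in the frame of nest_small_floor between 0.027 and 0.034 m and (((horizontal distance between sleeve_a_mid and nest_round_a_floor below 0.014 m and z of sleeve_a_mid in the frame of nest_round_a_floor between 0.008 and 0.015 m and angle between sleeve_a_mid's own z axis and vertical below 0.08 rad) and (horizontal distance between sleeve_b_mid and nest_round_b_floor below 0.014 m and z of sleeve_b_mid in the frame of nest_round_b_floor between 0.008 and 0.015 m and angle between sleeve_b_mid's own z axis and vertical below 0.08 rad)) or ((horizontal distance between sleeve_a_mid and nest_round_b_floor below 0.014 m and z of sleeve_a_mid in the frame of nest_round_b_floor between 0.008 and 0.015 m and angle between sleeve_a_mid's own z axis and vertical below 0.08 rad) and (horizontal distance between sleeve_b_mid and nest_round_a_floor below 0.014 m and z of sleeve_b_mid in the frame of nest_round_a_floor between 0.008 and 0.015 m and angle between sleeve_b_mid's own z axis and vertical below 0.08 rad))) and linear speed of each of v_block, punch, sleeve_a, sleeve_b below 0.01 m/s and distance of each of flanged_bush_mid, vee_anvil_mid from where it was at the start of the episode below 0.02 m); the robot touches nothing.
It fails at once if a look-alike (flanged bush or vee anvil) is picked up or pushed more than 30 mm (distance of any of flanged_bush_mid, vee_anvil_mid from where it was at the start of the episode above 0.03 m).
It also fails if it takes over 112 s, if anything falls off the work surface, if the arm or the gripper's body presses on something with over 40 N, if the wrist force passes 120 N, or if a joint passes its speed limit or range.

## Working session

There is one attempt and no reset: what is moved stays moved. The work goes in short steps, Python scripts to look and compute and a tool call to move; the robot and the scene stay as the last step left them, time stands still between calls to the robot, and variables do not carry over. Pictures are saved under pics/ and viewed, about 12 in all and at most 16, crops included, and the job is handed in when it is done.

Besides the shell and the picture viewer there is one more tool, called after "Request:" as a command line: name --argument value ..., lists and objects as JSON in quotes. drive_tool: Moves the arm, as the interface text tells. Its arguments: {"type":"object","properties":{"motion":{"type":"array","items":{"type":"object","properties":{"gripper":{"type":"number"},"dx":{"type":"number"},"dy":{"type":"number"},"dz":{"type":"number"},"wx":{"type":"number"},"wy":{"type":"number"},"wz":{"type":"number"}}}},"force":{"type":"number"}},"required":["motion"]}

```bash
mkdir -p pics; ls; cat > h.py <<'E'
import numpy as np, cv2
from plant import get_obs, read_camera, calibration, finish_job, grip_point_offset
from scipy.spatial.transform import Rotation as R
def snap(n,f):
    o=get_obs(); im=read_camera(n); cv2.imwrite('pics/'+f,cv2.cvtColor(im,cv2.COLOR_RGB2BGR)); np.save('pics/'+f+'.npy',np.r_[o['position'],o['eef_rot']]); return im
def rot(q): return R.from_quat(np.r_[q[1:],q[0]]).as_matrix()
def cam(n,pose=None):
    c=calibration(n)
    if n=='wrist':
        T=np.eye(4);T[:3,:3]=rot(pose[3:]);T[:3,3]=pose[:3]; W=T@np.array(c['T_tool_cam'])
    else: W=np.linalg.inv(np.array(c['view']))
    return c,W
def px2w(n,uv,z,pose=None):
    c,W=cam(n,pose); out=[]
    for u,v in np.atleast_2d(uv).astype(float):
        d=np.array([(u-c['cx'])/c['fx'],(v-c['cy'])/c['fy']]); s=d.copy()
        for _ in range(20): s=d/(1+c['k1']*(s@s))
        r=W[:3,:3]@np.r_[s,1]; t=(z-W[2,3])/r[2]; out.append(W[:3,3]+t*r)
    return np.array(out)
def w2px(n,P,pose=None):
    c,W=cam(n,pose); p=(np.linalg.inv(W)@np.c_[np.atleast_2d(P),np.ones(len(np.atleast_2d(P)))].T)[:3]
    s=p[:2]/p[2]; s=s*(1+c['k1']*(s**2).sum(0)); return np.c_[s[0]*c['fx']+c['cx'],s[1]*c['fy']+c['cy']]
E
python3 - <<'E'
from h import *
for n in ['scene','top','wrist']: snap(n,n+'0.png')
print(get_obs(),grip_point_offset)
for n in ['scene','top','wrist']: print(calibration(n))
E
```

```text
pics
{'time': 0.15, 'joints': array([ 1.34059373e+00,  3.53473360e-01,  1.63395014e+00,  5.94445494e-06,
        1.15522776e+00, -2.36315534e-03]), 'qd': array([ 0.00026423, -0.00142855, -0.00150234,  0.00107406, -0.00181831,
       -0.00192599]), 'effort': array([-1.20309363e-03, -6.05629706e+01, -3.42338705e+01, -1.40813722e-04,
        6.14046134e-03,  1.19267241e-05]), 'position': array([0.14106332, 0.60849826, 0.23074959]), 'eef_rot': array([-6.41106380e-05,  1.13674658e-01,  9.93517887e-01, -5.25414088e-04]), 'force': array([-0.10987501, -0.20151532, -0.01280037]), 'ft_torque': array([ 0.04652798, -0.0192403 , -0.02134985]), 'opening': 0.9959562479340723} 0.0187
{'fx': 391.60345836458436, 'fy': 391.60345836458436, 'cx': 281.6450371709397, 'cy': 207.03460485389795, 'k1': -0.009306149831242196, 'view': array([[-8.20117971e-01, -5.72194427e-01, -2.24623868e-04,
         4.69009241e-01],
       [-2.26848123e-01,  3.25498470e-01, -9.17927380e-01,
         1.62144198e-01],
       [ 5.25306046e-01, -7.52757785e-01, -3.96748377e-01,
         9.05354231e-01],
       [ 0.00000000e+00,  0
[... 327 characters left out ...]
.24746379e-01,
         5.77656277e-01],
       [ 1.24743442e-01, -1.18931610e-03, -9.92188318e-01,
         1.26494135e+00],
       [ 0.00000000e+00,  0.00000000e+00,  0.00000000e+00,
         1.00000000e+00]])}
{'fx': 322.9501150561938, 'fy': 322.9501150561938, 'cx': 283.17680981948257, 'cy': 202.15416284134193, 'k1': -0.018081686724161924, 'T_tool_cam': array([[-1.64394131e-03, -9.50681749e-01, -3.10163681e-01,
         7.95868025e-02],
       [ 9.99998509e-01, -1.39899519e-03, -1.01217415e-03,
         4.88473844e-04],
       [ 5.28337994e-04, -3.10164882e-01,  9.50682632e-01,
        -1.41907439e-01],
       [ 0.00000000e+00,  0.00000000e+00,  0.00000000e+00,
         1.00000000e+00]])}
```

View pics/top0.png

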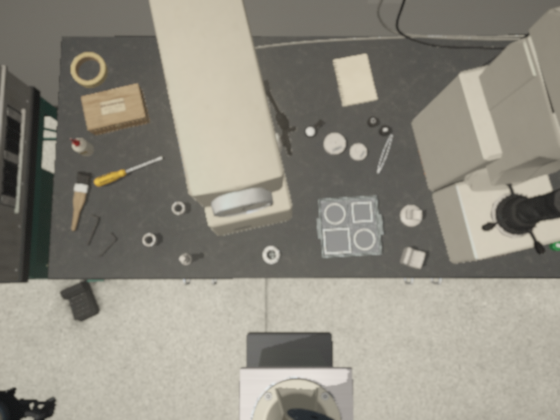

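View pics/scene0.png

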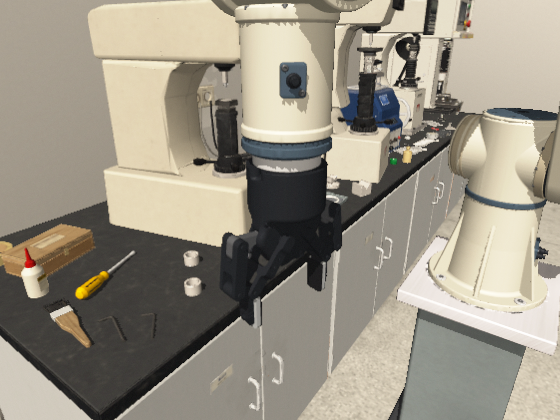

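```bash
python3 - <<'E'
from h import *
im=cv2.imread('pics/top0.png')
a=cv2.resize(im[185:285,125:295],None,fx=4.6,fy=4.6,interpolation=cv2.INTER_CUBIC)[:300*2]
b=cv2.resize(im[185:285,305:440],None,fx=5.5,fy=5.5,interpolation=cv2.INTER_CUBIC)
cv2.imwrite('pics/a.png',a);cv2.imwrite('pics/b.png',b)
for n,uv,z in [('s1',(179,208),.024),('s2',(149,240),.024),('punch',(186,258),.04),('bush',(271,255),.014),('vb',(413,257),.04),('anvil',(411,215),.03),('tray',(350,227),.005)]: print(n,px2w('top',uv,z).round(3))
E
```

```text
s1 [[0.604 0.335 0.024]]
s2 [[0.511 0.418 0.024]]
punch [[0.458 0.308 0.04 ]]
bush [[0.467 0.068 0.014]]
vb [[ 0.46  -0.334  0.04 ]]
anvil [[ 0.58  -0.336  0.03 ]]
tray [[ 0.549 -0.164  0.005]]
```

View pics/a.png

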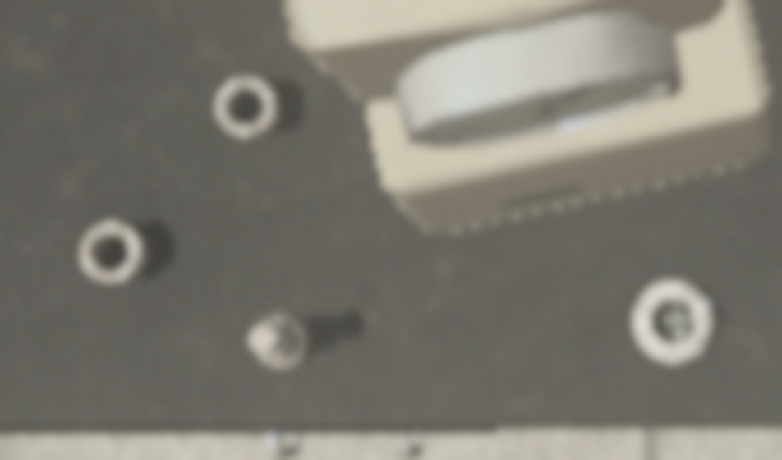

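View pics/b.png

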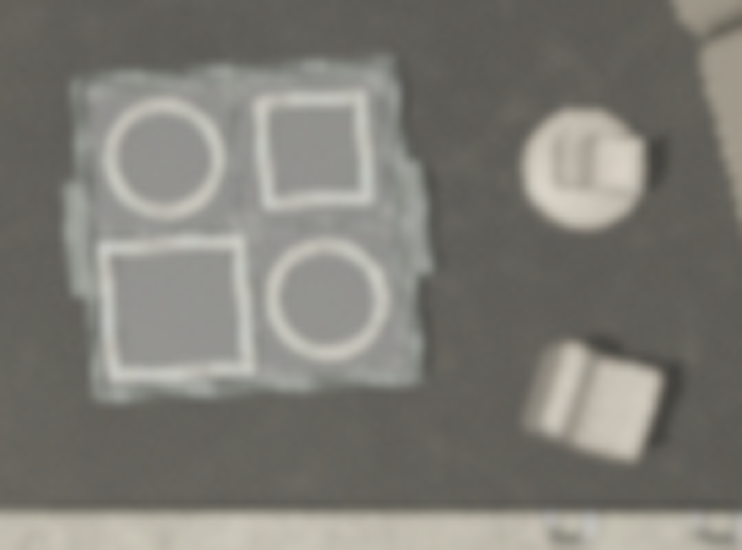

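The top crops show the sleeves at full-picture (179,208) and (149,240), the punch at (186,258) and the flanged bush at (271,255). The V-block is at (413,257) and the anvil at (411,215). The nests are: round (335,213), small square (362,212), large (337,241) and round (364,239). I'm moving over the left group for a closer wrist view.

Request:
drive_tool --motion '[{"dx":-0.99,"dy":-0.41,"dz":0.02,"wz":-0.145,"gripper":1},{"dx":-0.99,"dy":-0.41,"dz":0.02,"wz":-0.145,"gripper":1},{"dx":-0.99,"dy":-0.41,"dz":0.02,"wz":-0.145,"gripper":1},{"dx":-0.99,"dy":-0.41,"dz":0.02,"wz":-0.145,"gripper":1},{"dx":-0.99,"dy":-0.41,"dz":0.02,"wz":-0.145,"gripper":1},{"dx":-0.99,"dy":-0.41,"dz":0.02,"wz":-0.145,"gripper":1},{"dx":-0.99,"dy":-0.41,"dz":0.02,"wz":-0.145,"gripper":1},{"dx":-0.99,"dy":-0.41,"dz":0.02,"wz":-0.145,"gripper":1},{"dx":-0.99,"dy":-0.41,"dz":0.02,"wz":-0.145,"gripper":1},{"dx":-0.99,"dy":-0.41,"dz":0.02,"wz":-0.145,"gripper":1},{"dx":-0.99,"dy":-0.41,"dz":0.02,"wz":-0.145,"gripper":1},{"dx":-0.99,"dy":-0.41,"dz":0.02,"wz":-0.145,"gripper":1}]'

```text
invalid input
```

```bash
cat >> h.py <<'E'
def go(x,y,z,th=None):
    "print shares for a move to TCP x,y,z with jaw direction th (deg)"
    o=get_obs(); M=rot(o['eef_rot']); d=M.T@(np.array([x,y,z])-o['position'])/0.4
    t=np.degrees(np.arctan2(M[1,1],M[0,1])); w=0 if th is None else -(th-t)/90
    print('th %.1f tilt %.3f'%(t,-M[2,2]),'dx %.4f dy %.4f dz %.4f wz %.3f'%(*d,w),'rows',np.ceil(np.linalg.norm(d)*8),'t %.2f'%o['time'])
E
python3 - <<'E'
from h import *
snap('wrist','w1.png'); o=get_obs(); print(o['position'],o['joints'],o['time'])
go(.5,.36,.2,90)
E
```

```text
[0.14109153 0.60857186 0.23084416] [ 1.34058692e+00  3.53392502e-01  1.63384719e+00 -1.45485569e-05
  1.15519393e+00 -2.39343894e-03] 0.2
th 76.9 tilt 1.000 dx -1.0144 dy -0.4027 dz 0.0775 wz -0.145 rows 9.0 t 0.20
```

View pics/w1.png

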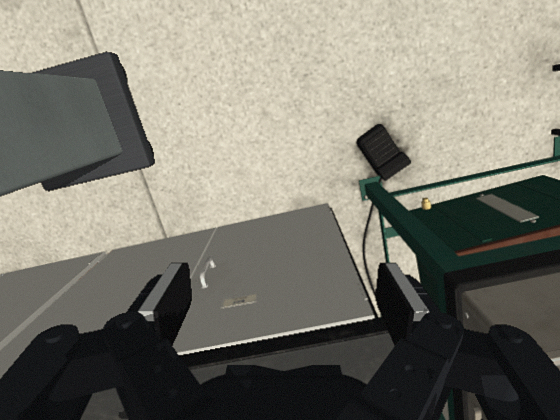

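The move was refused and the arm hasn't moved. This picture shows only the floor and the bench front. I'll retry with every key filled in.

Request:
drive_tool --force 40 --motion '[{"dx":-0.99,"dy":-0.41,"dz":0.02,"wx":0,"wy":0,"wz":-0.145,"gripper":1},{"dx":-0.99,"dy":-0.41,"dz":0.02,"wx":0,"wy":0,"wz":-0.145,"gripper":1},{"dx":-0.99,"dy":-0.41,"dz":0.02,"wx":0,"wy":0,"wz":-0.145,"gripper":1},{"dx":-0.99,"dy":-0.41,"dz":0.02,"wx":0,"wy":0,"wz":-0.145,"gripper":1},{"dx":-0.99,"dy":-0.41,"dz":0.02,"wx":0,"wy":0,"wz":-0.145,"gripper":1},{"dx":-0.99,"dy":-0.41,"dz":0.02,"wx":0,"wy":0,"wz":-0.145,"gripper":1},{"dx":-0.99,"dy":-0.41,"dz":0.02,"wx":0,"wy":0,"wz":-0.145,"gripper":1},{"dx":-0.99,"dy":-0.41,"dz":0.02,"wx":0,"wy":0,"wz":-0.145,"gripper":1},{"dx":-0.99,"dy":-0.41,"dz":0.02,"wx":0,"wy":0,"wz":-0.145,"gripper":1},{"dx":-0.99,"dy":-0.41,"dz":0.02,"wx":0,"wy":0,"wz":-0.145,"gripper":1},{"dx":-0.99,"dy":-0.41,"dz":0.02,"wx":0,"wy":0,"wz":-0.145,"gripper":1},{"dx":-0.99,"dy":-0.41,"dz":0.02,"wx":0,"wy":0,"wz":-0.145,"gripper":1}]'

```text
time: 1.4
position: [0.489, 0.3602, 0.2231]
eef_rot: [-0.0, -0.0, 1.0, 0.0]
force: [-0.5, 0.7, -0.7]
opening: 0.996
```

```bash
python3 - <<'E'
from h import *
snap('wrist','w2.png'); p=np.load('pics/w2.png.npy')
print(p)
for P in [(.604,.335,.024),(.511,.418,.024),(.458,.308,.04)]: print(w2px('wrist',P,p))
E
```

```text
[ 4.88951214e-01  3.60218132e-01  2.23135196e-01 -3.35147158e-04
 -2.82056993e-04  9.99999904e-01  2.40570297e-06]
[[261.96666775 268.7552698 ]]
[[335.46868776 193.85776449]]
[[230.98448561 147.92170559]]
```

View pics/w2.png

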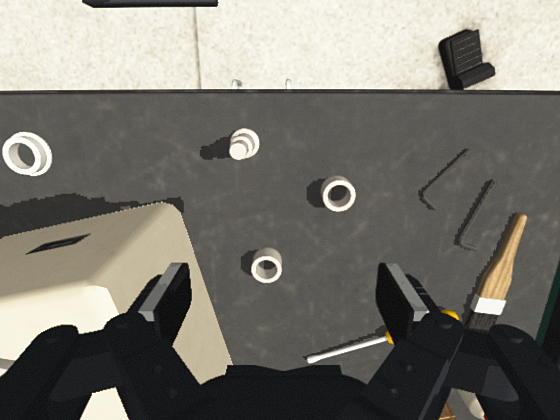

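The wrist view shows sleeve 1 at about (267,264), sleeve 2 at (339,193), the punch at (244,145) and the bush at (27,153). The tester's base corner is at (178,205).

```bash
python3 - <<'E'
from h import *
p=np.load('pics/w2.png.npy'); im=cv2.imread('pics/w2.png'); g=cv2.cvtColor(im,cv2.COLOR_BGR2GRAY)
for n,(u,v),r,h in [('s1',(267,264),28,.024),('s2',(339,193),28,.024),('punch',(244,145),26,.0),('bush',(27,153),27,.014)]:
    x0,y0=max(u-r,0),v-r; c=g[y0:v+r,x0:u+r]
    for thr in (130,170,200,225):
        m=(c>thr).astype(np.uint8); cs,_=cv2.findContours(m,cv2.RETR_CCOMP,cv2.CHAIN_APPROX_NONE)
        for k in cs:
            if len(k)>20:
                e=cv2.fitEllipse(k); ce=(e[0][0]+x0,e[0][1]+y0); print(n,thr,np.round(ce,1),np.round(e[1],1),px2w('wrist',ce,h,p)[0].round(4))
print('tester',px2w('wrist',[(178,205),(233,370)],.17,p))
print('punch flange/tip',px2w('wrist',(245,144),.009,p),px2w('wrist',(239,149),.062,p))
E
```

```text
s1 130 [267.2 266.6] [28.5 35.1] [0.6011 0.3413 0.024 ]
s1 130 [268.2 267.9] [15.  21.4] [0.6029 0.3425 0.024 ]
s1 170 [267.  267.7] [27.3 32.8] [0.6026 0.341  0.024 ]
s1 170 [267.4 268.7] [18.2 21.4] [0.604  0.3415 0.024 ]
s1 200 [266.3 268.9] [26.1 29. ] [0.6043 0.3401 0.024 ]
s1 200 [266.3 269. ] [20.  22.7] [0.6043 0.3402 0.024 ]
s1 225 [266.2 269.1] [25.1 28.6] [0.6045 0.34   0.024 ]
s1 225 [266.3 269.2] [20.7 23.2] [0.6046 0.3401 0.024 ]
s2 130 [338.8 194.5] [31.4 34.3] [0.5117 0.4217 0.024 ]
s2 130 [339.1 194.8] [21.4 23.1] [0.5121 0.4221 0.024 ]
s2 170 [338.8 195.3] [30.3 32.4] [0.5126 0.4218 0.024 ]
s2 170 [338.9 195.3] [22.9 23.7] [0.5127 0.4219 0.024 ]
s2 200 [338.9 195.2] [29.8 31.9] [0.5126 0.4219 0.024 ]
s2 200 [339.  195.4] [23.1 24.4] [0.5128 0.4219 0.024 ]
s2 225 [338.9 195.5] [29.2 31.2] [0.5129 0.4219 0.024 ]
s2 225 [339.  195.6] [23.7 25.2] [0.513  0.4219 0.024 ]
punch 130 [243.7 143.7] [28.1 33. ] [0.4593 0.3161 0.    ]
punch 170 [244.3 144.7] [25.6 31.9] [0.4604 0.3167 0.    ]
punch 200 [243.6 144.2] [23.9 30.4] [0.4598 0.3159 0.    ]
punch 225 [243.7 144.1] [23
[... 198 characters left out ...]
0.014 ]
bush 170 [ 39.8 168.1] [ 3.9 10.8] [0.4835 0.0886 0.014 ]
bush 170 [ 24.1 153.5] [16.1 30.8] [0.4671 0.0746 0.014 ]
bush 200 [ 27.  153.7] [41.1 49.7] [0.4673 0.0778 0.014 ]
bush 200 [ 41.9 163. ] [ 7.4 19.6] [0.4778 0.0922 0.014 ]
bush 200 [ 22.4 154.7] [21.4 30.9] [0.4684 0.0724 0.014 ]
bush 200 [ 27.3 137.5] [ 3.8 12.9] [0.4497 0.0825 0.014 ]
bush 225 [ 26.8 153.8] [40.8 49.1] [0.4674 0.0776 0.014 ]
bush 225 [ 21.4 155.4] [23.9 30.7] [0.4692 0.071  0.014 ]
bush 225 [ 27.2 154. ] [31.5 40.1] [0.4677 0.078  0.014 ]
tester [[0.4748966  0.29332265 0.17      ]
 [0.60885904 0.32170793 0.17      ]]
punch flange/tip [[0.45835628 0.31857578 0.009     ]] [[0.4557459  0.31903166 0.062     ]]
```

Request:
drive_tool --force 50 --motion '[{"dx":-0.2875,"dy":-0.05,"dz":0.2,"wx":0,"wy":0,"wz":0,"gripper":1},{"dx":-0.2875,"dy":-0.05,"dz":0.25,"wx":0,"wy":0,"wz":0,"gripper":1},{"dx":-0.2875,"dy":-0.05,"dz":0.3,"wx":0,"wy":0,"wz":0,"gripper":1},{"dx":-0.2875,"dy":-0.05,"dz":0.4,"wx":0,"wy":0,"wz":0,"gripper":1},{"dx":-0.2875,"dy":-0.05,"dz":0.48,"wx":0,"wy":0,"wz":0,"gripper":1},{"dx":-0.2875,"dy":-0.05,"dz":0.52,"wx":0,"wy":0,"wz":0,"gripper":0.3},{"dx":-0.2875,"dy":-0.05,"dz":0.5425,"wx":0,"wy":0,"wz":0,"gripper":0.3},{"dx":-0.2875,"dy":-0.05,"dz":0.5425,"wx":0,"wy":0,"wz":0,"gripper":0.3},{"dx":-0.2875,"dy":-0.05,"dz":0.5425,"wx":0,"wy":0,"wz":0,"gripper":-1},{"dx":-0.2875,"dy":-0.05,"dz":0.5425,"wx":0,"wy":0,"wz":0,"gripper":-1},{"dx":-0.2875,"dy":-0.05,"dz":0.5425,"wx":0,"wy":0,"wz":0,"gripper":-1},{"dx":-0.2875,"dy":-0.05,"dz":0.5425,"wx":0,"wy":0,"wz":0,"gripper":-1},{"dx":-0.2875,"dy":-0.05,"dz":0.5425,"wx":0,"wy":0,"wz":0,"gripper":-1},{"dx":-0.2875,"dy":-0.05,"dz":0.5425,"wx":0,"wy":0,"wz":0,"gripper":-1}]'

```text
time: 2.85
position: [0.6062, 0.3408, 0.009]
eef_rot: [0.002, 0.0, 1.0, 0.001]
force: [-2.1, 0.3, 7.4]
opening: 0.396
```

Request:
drive_tool --force 50 --motion '[{"dx":0,"dy":0,"dz":-0.08,"wx":0,"wy":0,"wz":0,"gripper":-1},{"dx":0,"dy":0,"dz":-0.2,"wx":0,"wy":0,"wz":0,"gripper":-1},{"dx":0.05,"dy":0,"dz":-0.3,"wx":0,"wy":0,"wz":0,"gripper":-1},{"dx":0.15,"dy":0,"dz":-0.35,"wx":0,"wy":0,"wz":0,"gripper":-1},{"dx":0.27,"dy":0,"dz":-0.35,"wx":0,"wy":0,"wz":0,"gripper":-1},{"dx":0.38,"dy":-0.03,"dz":-0.35,"wx":0,"wy":0,"wz":0,"gripper":-1},{"dx":0.44,"dy":-0.13,"dz":-0.35,"wx":0,"wy":0,"wz":0,"gripper":-1},{"dx":0.44,"dy":-0.25,"dz":-0.35,"wx":0,"wy":0,"wz":0,"gripper":-1},{"dx":0.44,"dy":-0.37,"dz":-0.35,"wx":0,"wy":0,"wz":0,"gripper":-1},{"dx":0.44,"dy":-0.49,"dz":-0.35,"wx":0,"wy":0,"wz":0,"gripper":-1},{"dx":0.44,"dy":-0.61,"dz":-0.35,"wx":0,"wy":0,"wz":0,"gripper":-1},{"dx":0.44,"dy":-0.73,"dz":-0.35,"wx":0,"wy":0,"wz":0,"gripper":-1},{"dx":0.44,"dy":-0.85,"dz":-0.4,"wx":0,"wy":0,"wz":0,"gripper":-1},{"dx":0.42,"dy":-0.97,"dz":-0.5,"wx":0,"wy":0,"wz":0,"gripper":-1},{"dx":0.35,"dy":-1,"dz":-0.5,"wx":0,"wy":0,"wz":0,"gripper":-1},{"dx":0.35,"dy":-1,"dz":-0.5,"wx":0,"wy":0,"wz":0,"gripper":-1}]'

```text
time: 4.45
position: [0.4695, -0.0634, 0.2099]
eef_rot: [0.005, 0.002, 1.0, -0.001]
force: [0.9, 0.0, -1.3]
opening: 0.399
```

Request:
drive_tool --force 50 --motion '[{"dx":0,"dy":-0.12,"dz":0,"wx":0,"wy":0,"wz":0,"gripper":-1},{"dx":-0.02,"dy":-0.24,"dz":0,"wx":0,"wy":0,"wz":0,"gripper":-1},{"dx":-0.02,"dy":-0.28,"dz":0,"wx":0,"wy":0,"wz":0,"gripper":-1},{"dx":-0.02,"dy":-0.28,"dz":0,"wx":0,"wy":0,"wz":0,"gripper":-1},{"dx":-0.02,"dy":-0.28,"dz":0,"wx":0,"wy":0,"wz":0,"gripper":-1}]'

```text
time: 4.95
position: [0.4725, -0.1718, 0.2065]
eef_rot: [0.0, 0.0, 1.0, 0.0]
force: [-0.0, 0.0, -0.3]
opening: 0.394
```

```bash
python3 - <<'E'
from h import *
snap('wrist','w3.png'); print(np.load('pics/w3.png.npy').round(4),get_obs()['opening'],get_obs()['time'])
E
```

```text
[ 4.725e-01 -1.718e-01  2.065e-01  1.000e-04  5.000e-04  1.000e+00
  2.000e-04] 0.39934655480889014 5.0
```

View pics/w3.png

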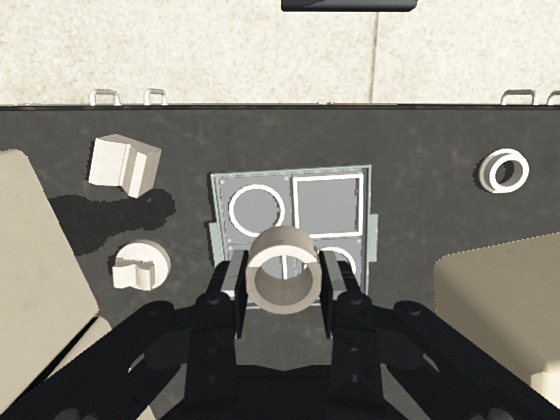

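The sleeve is held upright. The front round nest is at (257,211) and the large nest at (329,206); the small square and second round nests are behind the sleeve. The V-block is at (125,165), the anvil at (140,265) and the bush at (503,171).

```bash
python3 - <<'E'
from h import *
p=np.load('pics/w3.png.npy'); im=cv2.imread('pics/w3.png'); g=cv2.cvtColor(im,cv2.COLOR_BGR2GRAY)
c=g[160:250,215:370]
for thr in (170,200,225):
    cs,h=cv2.findContours((c>thr).astype(np.uint8),cv2.RETR_CCOMP,cv2.CHAIN_APPROX_NONE)
    for k in cs:
        if len(k)>90:
            k=k+np.array([215,160]); W=px2w('wrist',k[:,0],.005,p)[:,:2].astype(np.float32)
            r=cv2.minAreaRect(W); e=cv2.fitEllipse(W*1000) ; print(thr,len(k),k[:,0].min(0),k[:,0].max(0),'rect',np.round(r[0],4),np.round(r[1],4),round(r[2],1),'ell',np.round(e[0],1),np.round(e[1],1))
# v block
x0,y0=80,120
c=g[y0:210,x0:175]
for thr in (120,150,180,200,215,230):
    cs,_=cv2.findContours((c>thr).astype(np.uint8),cv2.RETR_EXTERNAL,cv2.CHAIN_APPROX_NONE)
    for k in cs:
        if cv2.contourArea(k)>200:
            a=cv2.approxPolyDP(k,3,True)[:,0]+[x0,y0]; print('vb',thr,cv2.contourArea(k),a.tolist())
cv2.imwrite('pics/vb.png',cv2.resize(im[120:300,70:230],None,fx=3.3,fy=3.3,interpolation=cv2.INTER_CUBIC))
E
```

```text
170 120 [215 193] [222 249] rect [ 0.5288 -0.2455] [0.0082 0.0688] 86.1 ell [ 554.9 -247.8] [ 6.7 99.8]
170 252 [229 184] [285 237] rect [ 0.5133 -0.2026] [0.0592 0.0639] 27.1 ell [ 515.  -201.6] [58.6 59.9]
170 1287 [215 165] [369 249] rect [ 0.5179 -0.1584] [0.1006 0.1698] 3.3 ell [ 512.3 -159.5] [ 95.7 199.9]
200 247 [229 184] [284 236] rect [ 0.5133 -0.2027] [0.0582 0.0629] 27.1 ell [ 515.2 -201.7] [58.6 59.2]
200 446 [293 173] [362 237] rect [ 0.5109 -0.1212] [0.0739 0.0768] 3.5 ell [ 509.3 -119.8] [78.4 86. ]
225 247 [229 184] [284 236] rect [ 0.5136 -0.2028] [0.0577 0.0625] 27.1 ell [ 515.3 -201.8] [58.4 59. ]
225 445 [293 174] [362 237] rect [ 0.5108 -0.121 ] [0.0732 0.0767] 3.1 ell [ 509.2 -119.7] [78.1 86.1]
vb 120 3210.0 [[96, 137], [88, 182], [121, 185], [134, 197], [152, 187], [159, 148], [118, 134]]
vb 150 3141.0 [[96, 138], [89, 182], [121, 185], [134, 197], [152, 186], [160, 149], [117, 134]]
vb 180 520.5 [[139, 152], [131, 157], [126, 176], [131, 182], [129, 189], [125, 189], [135, 197], [146, 155]]
vb 180 1478.0 [[96, 138], [89, 182], [122, 185], [129, 149], [134, 149], [130, 144]]
vb 200 390.0 [[138, 152], [128, 193], [135, 197], [146, 157]]
vb 200 1452.5 [[96, 138], [89, 182], [122, 185], [130, 145]]
vb 215 370.5 [[140, 153], [129, 195], [135, 197], [145, 155]]
vb 215 1418.0 [[96, 138], [89, 182], [121, 185], [130, 145]]
vb 230 357.5 [[140, 153], [129, 195], [135, 197], [145, 159]]
vb 230 1212.5 [[96, 138], [89, 181], [116, 185], [124, 144]]
```

View pics/vb.png

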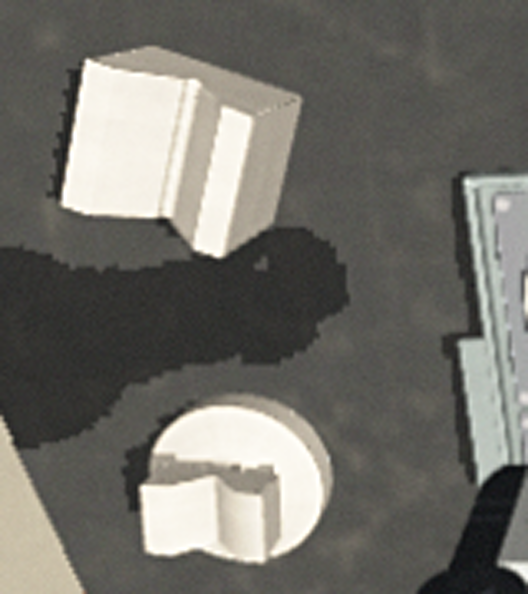

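```bash
python3 - <<'E'
from h import *
p=np.load('pics/w3.png.npy')
W=px2w('wrist',[(96,138),(89,182),(135,197),(146,155)],.04,p); print(W.round(4),W.mean(0),[np.linalg.norm(W[i]-W[(i+1)%4]).round(4) for i in range(4)])
e=(W[1]-W[0])+(W[2]-W[3]); print('groove dir',np.degrees(np.arctan2(e[1],e[0])))
e=(W[0]-W[3])+(W[1]-W[2]); print('y-dir',np.degrees(np.arctan2(e[1],e[0])))
print('bush',px2w('wrist',(503,171),.007,p))
im=cv2.imread('pics/top0.png')
print('top nests', px2w('top',[(334.8,213.5),(362.3,212.3),(337,240.8),(364.3,239.4)],.005).round(4), 'bush',px2w('top',(125+671/4.6,185+321/4.6),.007))
go(.5152,-.2017,.01)
E
```

```text
[[ 0.4291 -0.3492  0.04  ]
 [ 0.4721 -0.364   0.04  ]
 [ 0.4878 -0.3202  0.04  ]
 [ 0.4456 -0.3035  0.04  ]] [ 0.45866045 -0.3342089   0.04      ] [np.float64(0.0455), np.float64(0.0465), np.float64(0.0454), np.float64(0.0486)]
groove dir -20.315278271426823
y-dir -109.77294670807225
bush [[0.46939565 0.06745935 0.007     ]]
top nests [[ 0.5887 -0.1201  0.005 ]
 [ 0.5921 -0.201   0.005 ]
 [ 0.5083 -0.1249  0.005 ]
 [ 0.5122 -0.2047  0.005 ]] bush [[0.46805501 0.06828181 0.007     ]]
th 90.0 tilt 1.000 dx -0.1068 dy -0.0760 dz 0.4911 wz 0.000 rows 5.0 t 5.00
```

Request:
drive_tool --force 50 --motion '[{"dx":-0.109,"dy":-0.077,"dz":0.1,"wx":0,"wy":0,"wz":0,"gripper":-1},{"dx":-0.109,"dy":-0.077,"dz":0.2,"wx":0,"wy":0,"wz":0,"gripper":-1},{"dx":-0.109,"dy":-0.077,"dz":0.3,"wx":0,"wy":0,"wz":0,"gripper":-1},{"dx":-0.109,"dy":-0.077,"dz":0.39,"wx":0,"wy":0,"wz":0,"gripper":-1},{"dx":-0.109,"dy":-0.077,"dz":0.44,"wx":0,"wy":0,"wz":0,"gripper":-1},{"dx":-0.109,"dy":-0.077,"dz":0.47,"wx":0,"wy":0,"wz":0,"gripper":-1},{"dx":-0.109,"dy":-0.077,"dz":0.485,"wx":0,"wy":0,"wz":0,"gripper":-1},{"dx":-0.109,"dy":-0.077,"dz":0.492,"wx":0,"wy":0,"wz":0,"gripper":-1},{"dx":-0.109,"dy":-0.077,"dz":0.492,"wx":0,"wy":0,"wz":0,"gripper":-1},{"dx":-0.109,"dy":-0.077,"dz":0.492,"wx":0,"wy":0,"wz":0,"gripper":-1}]'

```text
time: 6.0
position: [0.5158, -0.2016, 0.0136]
eef_rot: [-0.001, -0.0, 1.0, 0.001]
force: [-17.4, 10.1, 47.5]
opening: 0.399
```

Request:
drive_tool --force 30 --motion '[{"dx":0,"dy":0,"dz":-0.011,"wx":0,"wy":0,"wz":0,"gripper":-1},{"dx":0,"dy":0,"dz":-0.011,"wx":0,"wy":0,"wz":0,"gripper":-1},{"dx":0,"dy":0,"dz":-0.011,"wx":0,"wy":0,"wz":0,"gripper":-0.1},{"dx":0,"dy":0,"dz":-0.011,"wx":0,"wy":0,"wz":0,"gripper":0},{"dx":0,"dy":0,"dz":-0.011,"wx":0,"wy":0,"wz":0,"gripper":0.1},{"dx":0,"dy":0,"dz":-0.011,"wx":0,"wy":0,"wz":0,"gripper":0.2},{"dx":0,"dy":0,"dz":-0.05,"wx":0,"wy":0,"wz":0,"gripper":0.3},{"dx":0,"dy":0,"dz":-0.15,"wx":0,"wy":0,"wz":0,"gripper":1},{"dx":0.1,"dy":0,"dz":-0.27,"wx":0,"wy":0,"wz":0,"gripper":1},{"dx":0.2,"dy":-0.1,"dz":-0.36,"wx":0,"wy":0,"wz":0.1,"gripper":1},{"dx":0.22,"dy":-0.2,"dz":-0.36,"wx":0,"wy":0,"wz":0.2,"gripper":1},{"dx":0.22,"dy":-0.2,"dz":-0.36,"wx":0,"wy":0,"wz":0.222,"gripper":1},{"dx":0.22,"dy":-0.2,"dz":-0.36,"wx":0,"wy":0,"wz":0.222,"gripper":1},{"dx":0.22,"dy":-0.2,"dz":-0.36,"wx":0,"wy":0,"wz":0.222,"gripper":1}]'

```text
time: 7.4
position: [0.4283, -0.2826, 0.1529]
eef_rot: [-0.0, 0.173, 0.985, 0.0]
force: [-0.2, -0.4, 0.8]
opening: 1.0
```

```bash
python3 - <<'E'
from h import *
snap('wrist','w4.png'); p=np.load('pics/w4.png.npy'); print(p.round(4),get_obs()['time'])
print(w2px('wrist',[(.5145,-.2025,.024),(.4587,-.334,.04)],p))
go(.4587,-.334,.025,70)
E
```

```text
[ 4.283e-01 -2.826e-01  1.529e-01 -4.000e-04  1.730e-01  9.849e-01
  4.000e-04] 7.45
[[395.84361896 248.2463377 ]
 [239.36778306 248.81078962]]
th 70.1 tilt 1.000 dx -0.1157 dy -0.0963 dz 0.3188 wz 0.001 rows 3.0 t 7.45
```

View pics/w4.png

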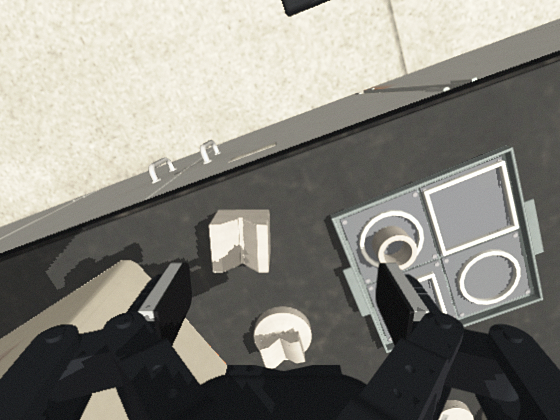

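Sleeve 1 is inside the front round nest, its top at (398,248). The V-block is at (240,248), square to the jaws. Before going down I'll check clearance to the right-hand machine, whose edge is near (130,262).

```bash
python3 - <<'E'
from h import *
p4=np.load('pics/w4.png.npy');p3=np.load('pics/w3.png.npy')
print('w3 base edge',px2w('wrist',[(20,150),(100,315)],0,p3).round(3).tolist(),px2w('wrist',[(20,150),(100,315)],.1,p3).round(3).tolist())
print('w4',px2w('wrist',[(130,262),(225,375)],0,p4).round(3).tolist())
c=cam('wrist',p3)
print('top z.17',px2w('top',[(435,187),(463,262)],.17).round(3).tolist(),px2w('top',[(435,187),(463,262)],.1).round(3).tolist())
# v-block refine
im=cv2.imread('pics/w4.png');g=cv2.cvtColor(im,cv2.COLOR_BGR2GRAY);c=g[200:282,200:280]
for thr in (110,140):
    for k in cv2.findContours((c>thr).astype(np.uint8),cv2.RETR_EXTERNAL,cv2.CHAIN_APPROX_NONE)[0]:
        if cv2.contourArea(k)>300: print(thr,(cv2.approxPolyDP(k,3,True)[:,0]+[200,200]).tolist())
E
```

```text
w3 base edge [[0.446, -0.459, 0.0], [0.66, -0.409, 0.0]] [[0.431, -0.376, 0.1], [0.583, -0.341, 0.1]]
w4 [[0.451, -0.458, 0.0], [0.62, -0.425, 0.0]]
top z.17 [[0.636, -0.358, 0.17], [0.442, -0.42, 0.17]] [[0.649, -0.384, 0.1], [0.444, -0.449, 0.1]]
110 [[218, 210], [209, 224], [213, 272], [242, 262], [258, 272], [268, 272], [268, 210]]
140 [[219, 210], [209, 224], [213, 271], [222, 272], [221, 259], [233, 248], [230, 253], [235, 254], [235, 245], [238, 252], [241, 248], [241, 262], [267, 272], [268, 210]]
```

Request:
drive_tool --force 80 --motion '[{"dx":-0.08,"dy":-0.07,"dz":0,"wx":0,"wy":0,"wz":0,"gripper":1},{"dx":-0.116,"dy":-0.096,"dz":0.1,"wx":0,"wy":0,"wz":0,"gripper":1},{"dx":-0.116,"dy":-0.096,"dz":0.2,"wx":0,"wy":0,"wz":0,"gripper":1},{"dx":-0.116,"dy":-0.096,"dz":0.28,"wx":0,"wy":0,"wz":0,"gripper":1},{"dx":-0.116,"dy":-0.096,"dz":0.33,"wx":0,"wy":0,"wz":0,"gripper":1},{"dx":-0.116,"dy":-0.096,"dz":0.345,"wx":0,"wy":0,"wz":0,"gripper":1},{"dx":-0.116,"dy":-0.096,"dz":0.345,"wx":0,"wy":0,"wz":0,"gripper":0.5},{"dx":-0.116,"dy":-0.096,"dz":0.345,"wx":0,"wy":0,"wz":0,"gripper":-1},{"dx":-0.116,"dy":-0.096,"dz":0.345,"wx":0,"wy":0,"wz":0,"gripper":-1},{"dx":-0.116,"dy":-0.096,"dz":0.345,"wx":0,"wy":0,"wz":0,"gripper":-1},{"dx":-0.116,"dy":-0.096,"dz":0.345,"wx":0,"wy":0,"wz":0,"gripper":-1},{"dx":-0.116,"dy":-0.096,"dz":0.345,"wx":0,"wy":0,"wz":0,"gripper":-1}]'

```text
time: 8.65
position: [0.46, -0.3355, 0.0171]
eef_rot: [0.001, 0.174, 0.985, -0.0]
force: [-0.1, 3.7, 7.6]
opening: 0.568
```

```bash
python3 - <<'E'
from h import *
go(.510,-.1225,.1,93.1); go(.510,-.1225,.018,93.1)
E
```

```text
th 70.0 tilt 1.000 dx 0.0641 dy 0.5430 dz -0.2076 wz -0.257 rows 5.0 t 8.65
th 70.0 tilt 1.000 dx 0.0646 dy 0.5430 dz -0.0027 wz -0.257 rows 5.0 t 8.65
```

Request:
drive_tool --force 80 --motion '[{"dx":0,"dy":0,"dz":-0.08,"wx":0,"wy":0,"wz":0,"gripper":-1},{"dx":0,"dy":0.03,"dz":-0.18,"wx":0,"wy":0,"wz":0,"gripper":-1},{"dx":0.02,"dy":0.12,"dz":-0.21,"wx":0,"wy":0,"wz":-0.06,"gripper":-1},{"dx":0.03,"dy":0.23,"dz":-0.21,"wx":0,"wy":0,"wz":-0.12,"gripper":-1},{"dx":0.05,"dy":0.34,"dz":-0.21,"wx":0,"wy":0,"wz":-0.18,"gripper":-1},{"dx":0.064,"dy":0.45,"dz":-0.21,"wx":0,"wy":0,"wz":-0.24,"gripper":-1},{"dx":0.064,"dy":0.543,"dz":-0.21,"wx":0,"wy":0,"wz":-0.257,"gripper":-1},{"dx":0.064,"dy":0.543,"dz":-0.2,"wx":0,"wy":0,"wz":-0.257,"gripper":-1},{"dx":0.064,"dy":0.543,"dz":-0.13,"wx":0,"wy":0,"wz":-0.257,"gripper":-1},{"dx":0.064,"dy":0.543,"dz":-0.07,"wx":0,"wy":0,"wz":-0.257,"gripper":-1},{"dx":0.064,"dy":0.543,"dz":-0.03,"wx":0,"wy":0,"wz":-0.257,"gripper":-1},{"dx":0.064,"dy":0.543,"dz":-0.015,"wx":0,"wy":0,"wz":-0.257,"gripper":-1},{"dx":0.064,"dy":0.543,"dz":-0.008,"wx":0,"wy":0,"wz":-0.257,"gripper":-1},{"dx":0.064,"dy":0.543,"dz":-0.008,"wx":0,"wy":0,"wz":-0.257,"gripper":-1},{"dx":0.064,"dy":0.543,"dz":-0.008,"wx":0,"wy":0,"wz":-0.257,"gripper":-1}]'

```text
time: 10.15
position: [0.5077, -0.1223, 0.022]
eef_rot: [-0.001, -0.027, 1.0, 0.0]
force: [-17.0, 3.3, 44.6]
opening: 0.565
```

```bash
python3 - <<'E'
from h import *
im=snap('wrist','w5.png'); print(get_obs()['joints'])
b=cv2.imread('pics/w5.png')[180:420,130:430]; cv2.imwrite('pics/w5c.png',cv2.resize(b,None,fx=2.5,fy=2.5))
E
```

```text
[-2.39201388e-01  4.96131831e-01  1.99560663e+00 -1.23993129e-04
  6.52073279e-01 -1.86438799e+00]
```

View pics/w5c.png

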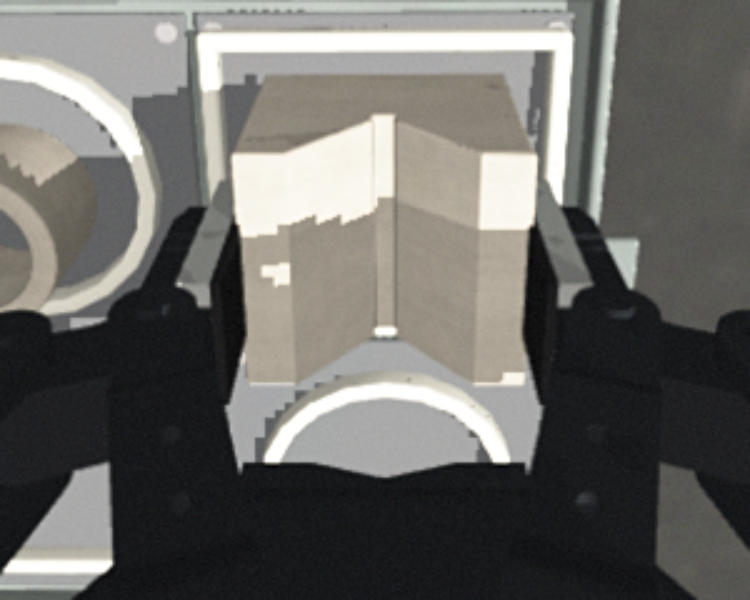

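The block stands inside the large nest, with clear gaps on the three lips I can see. I'll ease off the pressure, release and retreat.

Request:
drive_tool --force 40 --motion '[{"dx":0,"dy":0,"dz":-0.008,"wx":0,"wy":0,"wz":0,"gripper":-1},{"dx":0,"dy":0,"dz":-0.008,"wx":0,"wy":0,"wz":0,"gripper":-1},{"dx":0,"dy":0,"dz":-0.008,"wx":0,"wy":0,"wz":0,"gripper":0.2},{"dx":0,"dy":0,"dz":-0.008,"wx":0,"wy":0,"wz":0,"gripper":0.3},{"dx":0,"dy":0,"dz":-0.008,"wx":0,"wy":0,"wz":0,"gripper":0.4},{"dx":0,"dy":0,"dz":-0.03,"wx":0,"wy":0,"wz":0,"gripper":0.5},{"dx":0,"dy":0,"dz":-0.12,"wx":0,"wy":0,"wz":0,"gripper":0.6},{"dx":0,"dy":0,"dz":-0.24,"wx":0,"wy":0,"wz":0,"gripper":1},{"dx":0.1,"dy":0,"dz":-0.36,"wx":0,"wy":0,"wz":0.034,"gripper":1},{"dx":0.2,"dy":0,"dz":-0.45,"wx":0,"wy":0,"wz":0.034,"gripper":1},{"dx":0.2,"dy":0,"dz":-0.45,"wx":0,"wy":0,"wz":0.034,"gripper":1},{"dx":0.2,"dy":0,"dz":-0.45,"wx":0,"wy":0,"wz":0.034,"gripper":1}]'

```text
time: 11.4
position: [0.4289, -0.1269, 0.201]
eef_rot: [0.002, -0.0, 1.0, -0.001]
force: [0.5, 0.0, -0.3]
opening: 1.002
```

```bash
python3 - <<'E'
from h import *
snap('wrist','w6.png'); p=np.load('pics/w6.png.npy'); print(p.round(4),get_obs()['time'])
b=cv2.imread('pics/w6.png')[80:360,100:460]; cv2.imwrite('pics/w6c.png',cv2.resize(b,None,fx=2.1,fy=2.1))
print(w2px('wrist',[(.510,-.1225,.04),(.5145,-.2025,.024)],p))
go(.43,.25,.19,90); go(.43,.45,.19,90)
E
```

```text
[ 4.289e-01 -1.269e-01  2.010e-01  1.800e-03 -4.000e-04  1.000e+00
 -6.000e-04] 11.45
[[287.4342756  257.64476391]
 [214.48783525 254.32720557]]
th 90.1 tilt 1.000 dx -0.0018 dy 0.9421 dz 0.0239 wz 0.001 rows 8.0 t 11.45
th 90.1 tilt 1.000 dx -0.0023 dy 1.4421 dz 0.0235 wz 0.001 rows 12.0 t 11.45
```

View pics/w6c.png

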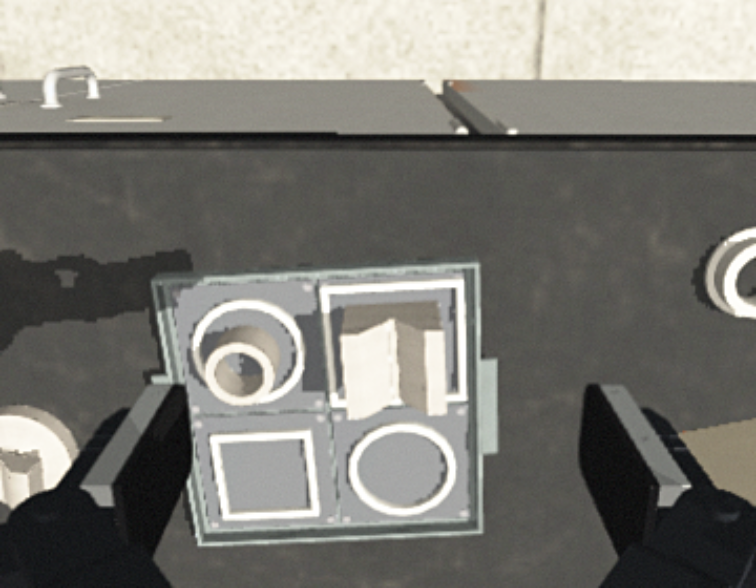

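Both parts sit where predicted: sleeve ring at crop (240,372), block top at (394,368). Small nest crop (266,475), far round nest (402,468). Next is the punch.

Request:
drive_tool --force 60 --motion '[{"dx":0,"dy":0.12,"dz":0,"wx":0,"wy":0,"wz":0,"gripper":1},{"dx":0,"dy":0.24,"dz":0,"wx":0,"wy":0,"wz":0,"gripper":1},{"dx":0,"dy":0.36,"dz":0,"wx":0,"wy":0,"wz":0,"gripper":1},{"dx":0,"dy":0.48,"dz":0,"wx":0,"wy":0,"wz":0,"gripper":1},{"dx":0,"dy":0.6,"dz":0,"wx":0,"wy":0,"wz":0,"gripper":1},{"dx":0,"dy":0.72,"dz":0,"wx":0,"wy":0,"wz":0,"gripper":1},{"dx":0,"dy":0.84,"dz":0,"wx":0,"wy":0,"wz":0,"gripper":1},{"dx":0,"dy":0.96,"dz":0,"wx":0,"wy":0,"wz":0,"gripper":1},{"dx":0,"dy":1,"dz":0,"wx":0,"wy":0,"wz":0,"gripper":1},{"dx":0,"dy":1,"dz":0,"wx":0,"wy":0,"wz":0,"gripper":1}]'

```text
time: 12.45
position: [0.4285, 0.2756, 0.1973]
eef_rot: [-0.001, -0.002, 1.0, -0.0]
force: [-0.9, -0.8, 0.5]
opening: 0.996
```

```bash
python3 - <<'E'
from h import *
im=snap('wrist','w7.png'); p=np.load('pics/w7.png.npy'); g=cv2.cvtColor(im,cv2.COLOR_RGB2GRAY)
q=w2px('wrist',[(.457,.3188,0.005),(.457,.3188,.062),(.5127,.4219,.024)],p); print(p.round(4),q.round(1))
for n,h,w in (('punch',.005,q[0]),('s2',.024,q[2])):
    x0,y0=int(w[0])-40,int(w[1])-45; c=g[y0:y0+90,x0:x0+80]
    for thr in (170,200):
        for k in cv2.findContours((c>thr).astype(np.uint8),cv2.RETR_CCOMP,cv2.CHAIN_APPROX_NONE)[0]:
            if len(k)>40: e=cv2.fitEllipse(k); ce=(e[0][0]+x0,e[0][1]+y0); print(n,thr,np.round(ce,1),np.round(e[1],1),k[:,0].min(0)+[x0,y0],k[:,0].max(0)+[x0,y0],px2w('wrist',ce,h,p)[0].round(4))
go(.457,.3188,.024,90)
b=cv2.cvtColor(im,cv2.COLOR_RGB2BGR)[100:310,250:530]; cv2.imwrite('pics/w7c.png',cv2.resize(b,None,fx=2.5,fy=2.5))
E
```

```text
[ 4.285e-01  2.756e-01  1.973e-01 -7.000e-04 -2.500e-03  1.000e+00
 -3.000e-04] [[322.7 201.6]
 [329.8 220.6]
 [417.2 255.9]]
punch 170 [325.  207.3] [22.1 41.2] [310 188] [336 229] [0.4635 0.3216 0.005 ]
punch 200 [325.1 207. ] [21.5 40.8] [310 188] [336 228] [0.4633 0.3216 0.005 ]
s2 170 [416.5 255.7] [28.2 33.2] [400 240] [432 270] [0.5124 0.4212 0.024 ]
s2 170 [416.7 255.9] [21.4 25. ] [404 245] [429 267] [0.5127 0.4214 0.024 ]
s2 200 [416.5 255.8] [27.7 32.6] [401 241] [432 270] [0.5126 0.4212 0.024 ]
s2 200 [416.6 256. ] [21.6 25.4] [404 245] [429 267] [0.5127 0.4213 0.024 ]
th 90.2 tilt 1.000 dx -0.0728 dy 0.1125 dz 0.4332 wz 0.002 rows 4.0 t 12.50
```

View pics/w7c.png

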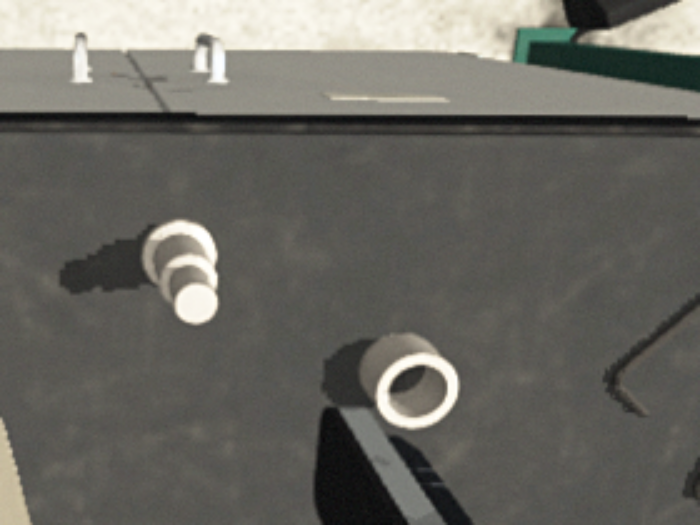

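The punch tip is at (328,221) and its flange at (322,201), matching the estimate within about 1 mm. Going to grasp.

Request:
drive_tool --force 60 --motion '[{"dx":-0.073,"dy":0.112,"dz":0.03,"wx":0,"wy":0,"wz":0,"gripper":1},{"dx":-0.073,"dy":0.112,"dz":0.13,"wx":0,"wy":0,"wz":0,"gripper":1},{"dx":-0.073,"dy":0.112,"dz":0.24,"wx":0,"wy":0,"wz":0,"gripper":1},{"dx":-0.073,"dy":0.112,"dz":0.34,"wx":0,"wy":0,"wz":0,"gripper":1},{"dx":-0.073,"dy":0.112,"dz":0.41,"wx":0,"wy":0,"wz":0,"gripper":1},{"dx":-0.073,"dy":0.112,"dz":0.433,"wx":0,"wy":0,"wz":0,"gripper":1},{"dx":-0.073,"dy":0.112,"dz":0.433,"wx":0,"wy":0,"wz":0,"gripper":0.2},{"dx":-0.073,"dy":0.112,"dz":0.433,"wx":0,"wy":0,"wz":0,"gripper":-0.1},{"dx":-0.073,"dy":0.112,"dz":0.433,"wx":0,"wy":0,"wz":0,"gripper":-1},{"dx":-0.073,"dy":0.112,"dz":0.433,"wx":0,"wy":0,"wz":0,"gripper":-1},{"dx":-0.073,"dy":0.112,"dz":0.433,"wx":0,"wy":0,"wz":0,"gripper":-1},{"dx":-0.073,"dy":0.112,"dz":0.433,"wx":0,"wy":0,"wz":0,"gripper":-1},{"dx":-0.073,"dy":0.112,"dz":0.433,"wx":0,"wy":0,"wz":0,"gripper":-1},{"dx":-0.073,"dy":0.112,"dz":0.433,"wx":0,"wy":0,"wz":0,"gripper":-1}]'

```text
time: 13.9
position: [0.4586, 0.3186, 0.0269]
eef_rot: [0.001, -0.001, 1.0, 0.0]
force: [0.1, -2.6, 8.9]
opening: 0.225
```

Request:
drive_tool --force 60 --motion '[{"dx":0,"dy":0,"dz":-0.06,"wx":0,"wy":0,"wz":0,"gripper":-1},{"dx":0.02,"dy":0,"dz":-0.16,"wx":0,"wy":0,"wz":0,"gripper":-1},{"dx":0.05,"dy":-0.05,"dz":-0.26,"wx":0,"wy":0,"wz":0,"gripper":-1},{"dx":0.06,"dy":-0.12,"dz":-0.34,"wx":0,"wy":0,"wz":0,"gripper":-1},{"dx":0.06,"dy":-0.23,"dz":-0.38,"wx":0,"wy":0,"wz":0,"gripper":-1},{"dx":0.06,"dy":-0.35,"dz":-0.4,"wx":0,"wy":0,"wz":0,"gripper":-1},{"dx":0.06,"dy":-0.47,"dz":-0.4,"wx":0,"wy":0,"wz":0,"gripper":-1},{"dx":0.06,"dy":-0.59,"dz":-0.4,"wx":0,"wy":0,"wz":0,"gripper":-1},{"dx":0.06,"dy":-0.71,"dz":-0.4,"wx":0,"wy":0,"wz":0,"gripper":-1},{"dx":0.06,"dy":-0.83,"dz":-0.4,"wx":0,"wy":0,"wz":0,"gripper":-1},{"dx":0.04,"dy":-0.93,"dz":-0.4,"wx":0,"wy":0,"wz":0,"gripper":-1},{"dx":0,"dy":-1,"dz":-0.4,"wx":0,"wy":0,"wz":0,"gripper":-1},{"dx":0,"dy":-1,"dz":-0.4,"wx":0,"wy":0,"wz":0,"gripper":-1},{"dx":0,"dy":-1,"dz":-0.4,"wx":0,"wy":0,"wz":0,"gripper":-1}]'

```text
time: 15.3
position: [0.4582, -0.0822, 0.1857]
eef_rot: [0.0, 0.0, 1.0, 0.0]
force: [-0.6, 1.3, -1.3]
opening: 0.229
```

```bash
python3 - <<'E'
from h import *
snap('wrist','w8.png'); p=np.load('pics/w8.png.npy'); print(p.round(4),get_obs()['time'],get_obs()['opening'])
im=cv2.imread('pics/w8.png')
b=im[150:420,120:440]; cv2.imwrite('pics/w8c.png',cv2.resize(b,None,fx=2.2,fy=2.2))
go(.594,-.1985,.15,93.1);go(.594,-.1985,.028,93.1)
E
```

```text
[ 4.582e-01 -8.220e-02  1.857e-01  0.000e+00  1.000e-04  1.000e+00
  1.000e-04] 15.35 0.2254769780490405
th 90.1 tilt 1.000 dx -0.3403 dy -0.2930 dz 0.0885 wz -0.034 rows 4.0 t 15.35
th 90.1 tilt 1.000 dx -0.3404 dy -0.2931 dz 0.3935 wz -0.034 rows 5.0 t 15.35
```

View pics/w8c.png

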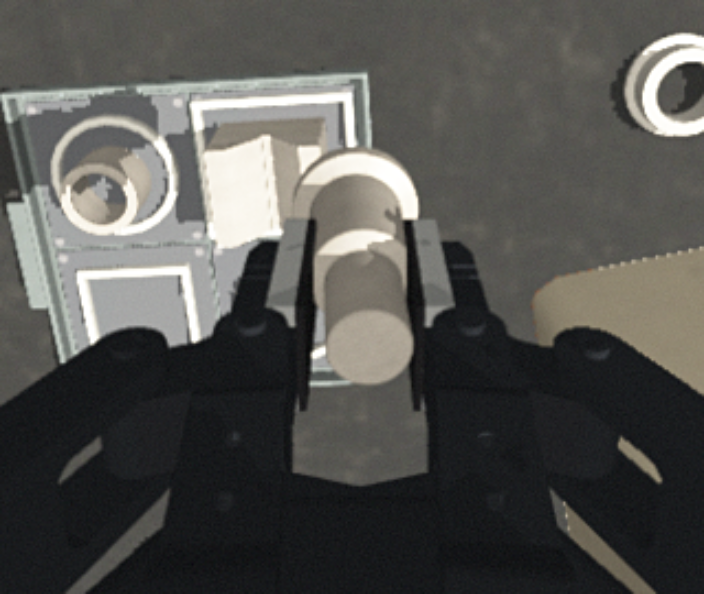

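The punch is held on its body, near upright. Descending into the small nest, stopping just above the floor.

Request:
drive_tool --force 60 --motion '[{"dx":-0.09,"dy":-0.08,"dz":0,"wx":0,"wy":0,"wz":-0.034,"gripper":-1},{"dx":-0.18,"dy":-0.16,"dz":0,"wx":0,"wy":0,"wz":-0.034,"gripper":-1},{"dx":-0.27,"dy":-0.24,"dz":0,"wx":0,"wy":0,"wz":-0.034,"gripper":-1},{"dx":-0.34,"dy":-0.293,"dz":0.05,"wx":0,"wy":0,"wz":-0.034,"gripper":-1},{"dx":-0.34,"dy":-0.293,"dz":0.14,"wx":0,"wy":0,"wz":-0.034,"gripper":-1},{"dx":-0.34,"dy":-0.293,"dz":0.23,"wx":0,"wy":0,"wz":-0.034,"gripper":-1},{"dx":-0.34,"dy":-0.293,"dz":0.31,"wx":0,"wy":0,"wz":-0.034,"gripper":-1},{"dx":-0.34,"dy":-0.293,"dz":0.36,"wx":0,"wy":0,"wz":-0.034,"gripper":-1},{"dx":-0.34,"dy":-0.293,"dz":0.382,"wx":0,"wy":0,"wz":-0.034,"gripper":-1},{"dx":-0.34,"dy":-0.293,"dz":0.382,"wx":0,"wy":0,"wz":-0.034,"gripper":-1},{"dx":-0.34,"dy":-0.293,"dz":0.382,"wx":0,"wy":0,"wz":-0.034,"gripper":-1}]'

```text
time: 16.45
position: [0.5949, -0.1978, 0.0333]
eef_rot: [0.0, -0.028, 1.0, -0.0]
force: [0.4, -0.6, -0.9]
opening: 0.224
```

Request:
drive_tool --force 60 --motion '[{"dx":0,"dy":0,"dz":0.005,"wx":0,"wy":0,"wz":0,"gripper":-1},{"dx":0,"dy":0,"dz":0.005,"wx":0,"wy":0,"wz":0,"gripper":-1}]'

```text
time: 16.65
position: [0.5951, -0.1984, 0.0315]
eef_rot: [0.001, -0.028, 1.0, -0.0]
force: [-0.7, 2.0, 3.5]
opening: 0.226
```

Request:
drive_tool --force 40 --motion '[{"dx":0,"dy":0,"dz":0.002,"wx":0,"wy":0,"wz":0,"gripper":-0.4},{"dx":0,"dy":0,"dz":0.002,"wx":0,"wy":0,"wz":0,"gripper":-0.3},{"dx":0,"dy":0,"dz":0.002,"wx":0,"wy":0,"wz":0,"gripper":-0.15},{"dx":0,"dy":0,"dz":0.002,"wx":0,"wy":0,"wz":0,"gripper":0},{"dx":0,"dy":0,"dz":-0.02,"wx":0,"wy":0,"wz":0,"gripper":0.1},{"dx":0,"dy":0,"dz":-0.1,"wx":0,"wy":0,"wz":0,"gripper":0.2},{"dx":0,"dy":0,"dz":-0.21,"wx":0,"wy":0,"wz":0,"gripper":0.2},{"dx":0,"dy":0,"dz":-0.32,"wx":0,"wy":0,"wz":0,"gripper":0.3},{"dx":0.08,"dy":0,"dz":-0.42,"wx":0,"wy":0,"wz":0,"gripper":1},{"dx":0.18,"dy":0.05,"dz":-0.42,"wx":0,"wy":0,"wz":0,"gripper":1},{"dx":0.28,"dy":0.12,"dz":-0.42,"wx":0,"wy":0,"wz":0,"gripper":1},{"dx":0.36,"dy":0.2,"dz":-0.42,"wx":0,"wy":0,"wz":0,"gripper":1},{"dx":0.42,"dy":0.3,"dz":-0.42,"wx":0,"wy":0,"wz":0.034,"gripper":1},{"dx":0.42,"dy":0.42,"dz":-0.42,"wx":0,"wy":0,"wz":0.034,"gripper":1},{"dx":0.42,"dy":0.54,"dz":-0.42,"wx":0,"wy":0,"wz":0.034,"gripper":1},{"dx":0.42,"dy":0.66,"dz":-0.42,"wx":0,"wy":0,"wz":0.034,"gripper":1},{"dx":0.42,"dy":0.78,"dz":-0.42,"wx":0,"wy":0,"wz":0.034,"gripper":1},{"dx":0.42,"dy":0.9,"dz":-0.42,"wx":0,"wy":0,"wz":0.034,"gripper":1},{"dx":0.42,"dy":1,"dz":-0.42,"wx":0,"wy":0,"wz":0.034,"gripper":1},{"dx":0.42,"dy":1,"dz":-0.42,"wx":0,"wy":0,"wz":0.034,"gripper":1}]'

```text
time: 18.65
position: [0.4049, 0.1955, 0.1996]
eef_rot: [0.001, -0.003, 1.0, 0.001]
force: [0.5, -0.9, 0.3]
opening: 1.0
```

```bash
python3 - <<'E'
from h import *
im=snap('wrist','w9.png'); p=np.load('pics/w9.png.npy'); print(p.round(4),get_obs()['time'])
go(.5127,.4215,.015,90)
snap('top','top9.png'); snap('scene','scene9.png')
b=cv2.imread('pics/top9.png')[185:285,300:440]; cv2.imwrite('pics/t9c.png',cv2.resize(b,None,fx=5.5,fy=5.5,interpolation=cv2.INTER_CUBIC))
E
```

```text
[ 4.049e-01  1.955e-01  1.996e-01  8.000e-04 -2.800e-03  1.000e+00
  1.000e-03] 18.7
th 90.3 tilt 1.000 dx -0.2730 dy 0.5685 dz 0.4610 wz 0.004 rows 7.0 t 18.70
```

View pics/t9c.png

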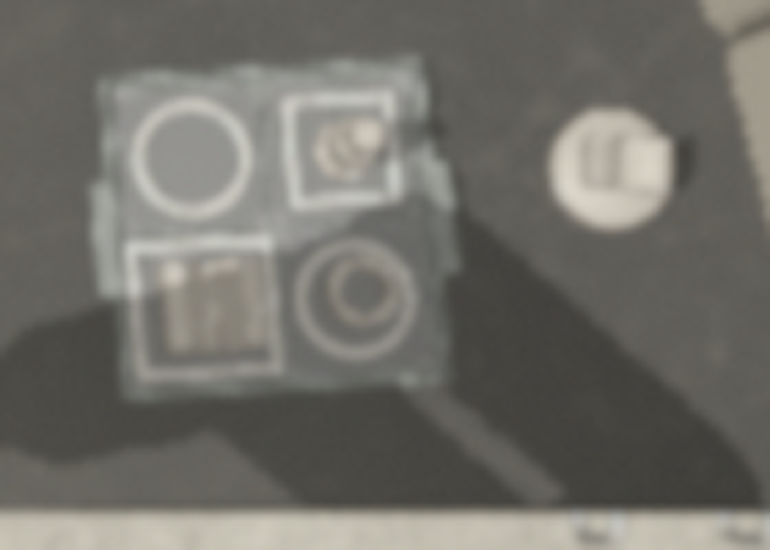

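The top view shows punch, V-block and sleeve 1 in their nests, the anvil unmoved and the left rear round nest empty. Going for sleeve 2.

Request:
drive_tool --force 50 --motion '[{"dx":0,"dy":0.12,"dz":0,"wx":0,"wy":0,"wz":0,"gripper":1},{"dx":-0.03,"dy":0.24,"dz":0,"wx":0,"wy":0,"wz":0,"gripper":1},{"dx":-0.08,"dy":0.34,"dz":0,"wx":0,"wy":0,"wz":0,"gripper":1},{"dx":-0.15,"dy":0.44,"dz":0.02,"wx":0,"wy":0,"wz":0,"gripper":1},{"dx":-0.22,"dy":0.52,"dz":0.06,"wx":0,"wy":0,"wz":0,"gripper":1},{"dx":-0.273,"dy":0.5685,"dz":0.12,"wx":0,"wy":0,"wz":0,"gripper":1},{"dx":-0.273,"dy":0.5685,"dz":0.22,"wx":0,"wy":0,"wz":0,"gripper":1},{"dx":-0.273,"dy":0.5685,"dz":0.32,"wx":0,"wy":0,"wz":0,"gripper":1},{"dx":-0.273,"dy":0.5685,"dz":0.41,"wx":0,"wy":0,"wz":0,"gripper":1},{"dx":-0.273,"dy":0.5685,"dz":0.45,"wx":0,"wy":0,"wz":0,"gripper":1},{"dx":-0.273,"dy":0.5685,"dz":0.461,"wx":0,"wy":0,"wz":0,"gripper":1},{"dx":-0.273,"dy":0.5685,"dz":0.461,"wx":0,"wy":0,"wz":0,"gripper":0.3},{"dx":-0.273,"dy":0.5685,"dz":0.461,"wx":0,"wy":0,"wz":0,"gripper":-1},{"dx":-0.273,"dy":0.5685,"dz":0.461,"wx":0,"wy":0,"wz":0,"gripper":-1},{"dx":-0.273,"dy":0.5685,"dz":0.461,"wx":0,"wy":0,"wz":0,"gripper":-1},{"dx":-0.273,"dy":0.5685,"dz":0.461,"wx":0,"wy":0,"wz":0,"gripper":-1},{"dx":-0.273,"dy":0.5685,"dz":0.461,"wx":0,"wy":0,"wz":0,"gripper":-1}]'

```text
time: 20.5
position: [0.5146, 0.4198, 0.0164]
eef_rot: [0.001, -0.001, 1.0, 0.001]
force: [-1.2, -1.4, 8.7]
opening: 0.39
```

Request:
drive_tool --force 50 --motion '[{"dx":0,"dy":0,"dz":-0.06,"wx":0,"wy":0,"wz":0,"gripper":-1},{"dx":0.03,"dy":0,"dz":-0.16,"wx":0,"wy":0,"wz":0,"gripper":-1},{"dx":0.08,"dy":-0.02,"dz":-0.26,"wx":0,"wy":0,"wz":0,"gripper":-1},{"dx":0.15,"dy":-0.07,"dz":-0.34,"wx":0,"wy":0,"wz":0,"gripper":-1},{"dx":0.21,"dy":-0.15,"dz":-0.4,"wx":0,"wy":0,"wz":0,"gripper":-1},{"dx":0.23,"dy":-0.26,"dz":-0.42,"wx":0,"wy":0,"wz":0,"gripper":-1},{"dx":0.23,"dy":-0.38,"dz":-0.42,"wx":0,"wy":0,"wz":0,"gripper":-1},{"dx":0.23,"dy":-0.5,"dz":-0.42,"wx":0,"wy":0,"wz":0,"gripper":-1},{"dx":0.23,"dy":-0.62,"dz":-0.42,"wx":0,"wy":0,"wz":0,"gripper":-1},{"dx":0.23,"dy":-0.74,"dz":-0.42,"wx":0,"wy":0,"wz":0,"gripper":-1},{"dx":0.23,"dy":-0.86,"dz":-0.42,"wx":0,"wy":0,"wz":0,"gripper":-1},{"dx":0.23,"dy":-0.97,"dz":-0.42,"wx":0,"wy":0,"wz":0,"gripper":-1},{"dx":0.23,"dy":-1,"dz":-0.42,"wx":0,"wy":0,"wz":0,"gripper":-1},{"dx":0.23,"dy":-1,"dz":-0.42,"wx":0,"wy":0,"wz":0,"gripper":-1}]'

```text
time: 21.9
position: [0.4224, 0.0176, 0.1829]
eef_rot: [0.001, 0.001, 1.0, 0.0]
force: [-0.3, -0.0, -0.6]
opening: 0.387
```

```bash
python3 - <<'E'
from h import *
print(get_obs()['opening'])
go(.43,-.118,.18,90);go(.591,-.118,.0215,90)
E
```

```text
0.38680010134663567
th 89.9 tilt 1.000 dx -0.0195 dy -0.3389 dz 0.0073 wz -0.001 rows 3.0 t 21.90
th 89.9 tilt 1.000 dx -0.4216 dy -0.3383 dz 0.4040 wz -0.001 rows 6.0 t 21.90
```

Request:
drive_tool --force 50 --motion '[{"dx":0,"dy":-0.12,"dz":0,"wx":0,"wy":0,"wz":0,"gripper":-1},{"dx":-0.02,"dy":-0.24,"dz":0,"wx":0,"wy":0,"wz":0,"gripper":-1},{"dx":-0.08,"dy":-0.338,"dz":0,"wx":0,"wy":0,"wz":0,"gripper":-1},{"dx":-0.18,"dy":-0.338,"dz":0,"wx":0,"wy":0,"wz":0,"gripper":-1},{"dx":-0.29,"dy":-0.338,"dz":0,"wx":0,"wy":0,"wz":0,"gripper":-1},{"dx":-0.38,"dy":-0.338,"dz":0.02,"wx":0,"wy":0,"wz":0,"gripper":-1},{"dx":-0.4215,"dy":-0.338,"dz":0.1,"wx":0,"wy":0,"wz":0,"gripper":-1},{"dx":-0.4215,"dy":-0.338,"dz":0.19,"wx":0,"wy":0,"wz":0,"gripper":-1},{"dx":-0.4215,"dy":-0.338,"dz":0.28,"wx":0,"wy":0,"wz":0,"gripper":-1},{"dx":-0.4215,"dy":-0.338,"dz":0.35,"wx":0,"wy":0,"wz":0,"gripper":-1},{"dx":-0.4215,"dy":-0.338,"dz":0.385,"wx":0,"wy":0,"wz":0,"gripper":-1},{"dx":-0.4215,"dy":-0.338,"dz":0.398,"wx":0,"wy":0,"wz":0,"gripper":-1},{"dx":-0.4215,"dy":-0.338,"dz":0.404,"wx":0,"wy":0,"wz":0,"gripper":-1},{"dx":-0.4215,"dy":-0.338,"dz":0.404,"wx":0,"wy":0,"wz":0,"gripper":-1},{"dx":-0.4215,"dy":-0.338,"dz":0.404,"wx":0,"wy":0,"wz":0,"gripper":-1}]'

```text
time: 23.4
position: [0.5924, -0.1161, 0.0222]
eef_rot: [0.001, -0.001, 1.0, -0.0]
force: [0.3, -0.4, 0.1]
opening: 0.386
```

No contact yet, so I'll lower about 1 mm, release, rise and back off for a check.

Request:
drive_tool --force 30 --motion '[{"dx":0,"dy":0,"dz":0.003,"wx":0,"wy":0,"wz":0,"gripper":-1},{"dx":0,"dy":0,"dz":0.003,"wx":0,"wy":0,"wz":0,"gripper":-1},{"dx":0,"dy":0,"dz":0.003,"wx":0,"wy":0,"wz":0,"gripper":-0.15},{"dx":0,"dy":0,"dz":0.003,"wx":0,"wy":0,"wz":0,"gripper":-0.05},{"dx":0,"dy":0,"dz":0.003,"wx":0,"wy":0,"wz":0,"gripper":0.05},{"dx":0,"dy":0,"dz":0.003,"wx":0,"wy":0,"wz":0,"gripper":0.1},{"dx":0,"dy":0,"dz":-0.03,"wx":0,"wy":0,"wz":0,"gripper":0.1},{"dx":0,"dy":0,"dz":-0.12,"wx":0,"wy":0,"wz":0,"gripper":0.1},{"dx":0,"dy":0,"dz":-0.23,"wx":0,"wy":0,"wz":0,"gripper":0.1},{"dx":0.03,"dy":0,"dz":-0.34,"wx":0,"wy":0,"wz":0,"gripper":0.5},{"dx":0.13,"dy":0,"dz":-0.42,"wx":0,"wy":0,"wz":0,"gripper":1},{"dx":0.24,"dy":-0.03,"dz":-0.45,"wx":0,"wy":0,"wz":0,"gripper":1},{"dx":0.35,"dy":-0.07,"dz":-0.45,"wx":0,"wy":0,"wz":0,"gripper":1},{"dx":0.43,"dy":-0.1,"dz":-0.45,"wx":0,"wy":0,"wz":0,"gripper":1},{"dx":0.43,"dy":-0.1,"dz":-0.45,"wx":0,"wy":0,"wz":0,"gripper":1},{"dx":0.43,"dy":-0.1,"dz":-0.45,"wx":0,"wy":0,"wz":0,"gripper":1}]'

```text
time: 25.0
position: [0.4192, -0.1567, 0.2018]
eef_rot: [0.001, -0.0, 1.0, -0.0]
force: [1.0, -0.3, 1.1]
opening: 1.001
```

```bash
python3 - <<'E'
from h import *
snap('wrist','w10.png'); p=np.load('pics/w10.png.npy'); print(p.round(4),get_obs()['time'])
f=.0045
print('expected tops',w2px('wrist',[(.510,-.1225,.04+f),(.5145,-.2025,.024+f),(.594,-.1985,.062+f),(.59,-.118,.024+f)],p).round(1))
cv2.imwrite('pics/w10c.png',cv2.resize(cv2.imread('pics/w10.png')[110:360,140:440],None,fx=2.4,fy=2.4))
E
```

```text
[ 4.192e-01 -1.567e-01  2.018e-01  9.000e-04 -1.000e-04  1.000e+00
 -3.000e-04] 25.05
expected tops [[315.9 267.9]
 [241.5 264.2]
 [244.1 348.1]
 [316.4 321.4]]
```

View pics/w10c.png

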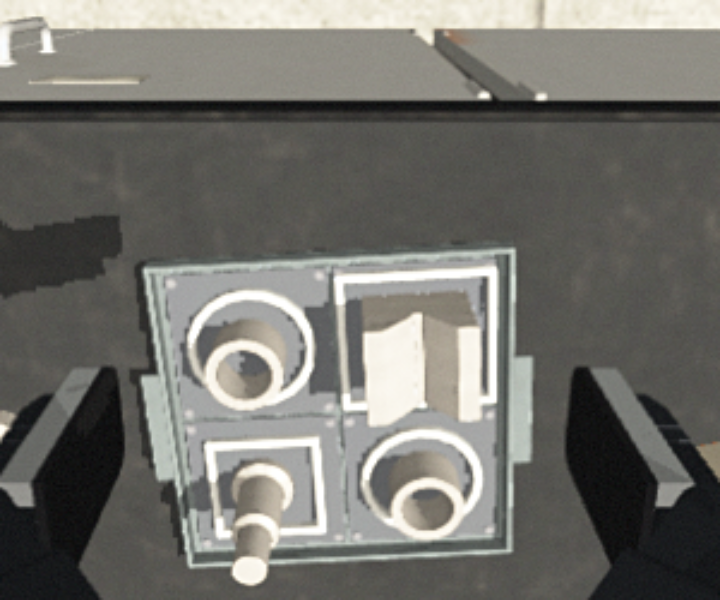

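```bash
python3 -c "
from h import *
print(finish_job())"
```

```text
the job is handed in; nothing more can be done
None
```

The kit is in the tray and I handed the job in at about 25 s of the 112 s allowed; no verdict was reported. The V-block is in the large nest, the punch in the small square nest, and one plain sleeve is in each round nest.

- **Last check:** a wrist picture showed all four standing upright inside their lips. Their tops were within about 4 mm of the expected positions; the V-block was furthest out, by 3–4 mm along x. The gripper was open and clear.
- **Look-alikes:** I never touched the flanged bush or the vee anvil. The anvil looked unmoved in the last top picture. The bush was last seen while I carried the punch, and I did not measure it again at the end.
- **Too-firm placings:** sleeve 1 and the V-block met resistance about 4–5 mm earlier than expected, with about 45–48 N on the wrist (limit 120 N). The punch also met the floor early, so the nest floor seems to sit about 4–5 mm above the bench, although the task text reads as if they were level. I eased off before each release and set the last two parts down gently.
- **Measurements that disagreed:** the top and wrist cameras differed by about 3 mm on the nests, and an early sighting of the bush near the edge of the wrist picture was about 10 mm off the top camera.

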